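# Set the pressure cap on a glass bonding press

## Task

On the glass-bonding press, gently lower the open hinged cover all the way onto its two stop posts, without letting it drop or slam. Then screw the knurled cap on top of the cover down (clockwise) until it bottoms out, back it off a quarter turn, and keep hold of it there so that the lock ring under it can be tightened: the program finishes with the gripper still holding the cap still, and the cover still down. Leave the glass in the press and the other things on the bench where they are.

Things in the scene. Friction and masses are not known exactly. Their poses are not given: they have to be found in the camera images.
- press: the bonding press, fixed to the bench: a grey base plate 190 mm (x) by 180 mm (y) by 20 mm high with two hinge posts at its far (+x) side (their tops 78 mm above the bench) and two rubber-topped stop posts near its -x side; origin on the bench surface, about the middle of the base; x axis from the handle side to the hinge side, z up
- cover_hinge (a point): middle of the cover's hinge line, 95 mm along +x of the press origin and 70 mm above the bench; its y axis is the hinge line
- cover (a joint): hinge angle of the aluminium cover (155 by 140 mm, 8 mm thick): 0 = level, resting on the stop posts, growing as the handle side lifts (max 1.4 rad). The hinge is stiff with friction (about 0.9 N m), so the cover stays where it is left; at the handle it takes 1 to 4 N to lower it. Gently: never faster than 1 rad/s
- handle (a point): middle of the cover's handle: a round steel bar 12 mm thick and 110 mm long, parallel to the hinge line, 205 mm from it in the plane of the cover; 45 mm free between bar and cover, nothing under it (bar centre 70 mm above the bench when down). It can be pinched from above, across the bar, and turns between the fingers as the cover swings
- cap_grip (a point): centre (half-way up) of the knurled steel cap, a round cylinder 48 mm in diameter, 34 mm high, on the cover 85 mm from the hinge line; its z axis points away from the cover (up when the cover is down). Cover down and cap bottomed out, this point is 105 mm above the bench and 31 mm above the cover's face; a lock ring 42 mm wide stands 10 mm high on the cover below the cap
- cap (a joint): turning angle of the cap on its thread, growing clockwise seen from above (tightening): it is bottomed out at 3.5 rad, against a hard stop, and starts 1.5 to 2.9 rad short of that. The cap sinks 4 mm per full turn. Turning it takes about 0.08 N m, and it stays where it is left; it cannot come off (stop at 0)
- glass_center (a point): centre of two square glass tiles stacked in the press (90 by 90 mm, 12 mm thick together) lying loose on the base under the cover; leave alone
- glue: small black glue bottle, 38 mm in diameter, 100 mm tall, standing beside the press; origin at the centre of its underside; leave alone
- tape_a: roll of white tape lying flat, 72 mm in diameter, 22 mm high; origin at the centre of its underside; leave alone
- tape_b: smaller paper tape roll lying flat, 64 mm in diameter, 19 mm high; origin at the centre of its underside; leave alone
- brush: wooden brush lying on the bench, 220 mm long along its x axis; origin under its middle; leave alone
- driver: wooden-handled screwdriver lying on the bench, 190 mm long along its x axis; origin under its middle; leave alone
- knife: lead knife lying on the bench, 180 mm long along its x axis, wooden handle; origin near its middle; leave alone

How it is judged:
By the outcome, as a careful person would: the job done as asked, in the order asked, and still so for the second after the job is handed in, while the arm keeps its last pose, push and grip.
It also fails if it takes over 70 s, if anything falls off the work surface, if the arm or the gripper's body presses on something with over 40 N, if the wrist force passes 120 N, or if a joint passes its speed limit or range.

## Robot

A 6-joint arm with a two-finger parallel gripper is mounted at the origin on the work surface. World frame = base frame: x ahead of the robot, y to its left, z up, the work surface at z = 0. Lengths are in m, angles in rad, forces in N, time in s.
With the tool pointing down it reaches from about 0.35 to 0.925 m from the base axis. Payload 6.4 kg.
Tool frame: the origin (TCP) lies midway between the tips of the shut fingers; the grasp point (between the pads) lies 19 mm behind it; z points along the fingers, y is the line along which they close (so a half turn about z gives the same grasp; the last joint's range is limited). The gripper opens to 85 mm and grips with 20 to 120 N. Pads are 22 mm wide; open, the fingers measure 114 mm over their backs; the gripper's body (76 mm by 85 mm) begins 54 mm behind the grasp point. The pads swing forward as they close: fully open they stand 13 mm farther back than shut.
Start: joints at [1.122, 0.245, 1.558, -0, 1.339, -0.174], TCP at [0.176, 0.626, 0.231] pointing down, gripper open.
Joint ranges: [-3.13, 3.13], [-1.02, 2.26], [0.13, 2.54], [-0.95, 4.09], [0.21, 2.88], [-2.74, 2.74]. Speed limits (rad/s): [2.57, 2.57, 3.14, 3.14, 3.14, 3.14].

## Interface

Orientations are given as a rotation vector (axis times angle).
In Python, from bench import arm, eyes, sign_off gives the robot as it stands. The module is installed in compiled form; this text tells all that it offers.
- The arm moves only by the shell command python3 -m handwheel 'ROWS' [FORCE]. ROWS is JSON, a list of rows, each an object of numbers: "dx", "dy", "dz": the shift along the tool's x, y, z in m; "wx", "wy", "wz": the turn, a rotation vector about the tool's x, y, z in rad; "claw": the closure, from -1 (fully open) to 1 (shut). A call has 1 to 20 rows; each row shifts and turns the commanded pose from where the row before left it, along the tool's axes as they then stand; what a row does not reach is not made up. A row lasts 1/10 s, in which the tool goes at most 50 mm and 8.59 degrees, less where a joint would pass 70% of its speed; a pose out of reach is approached as far as the arm can. A call is refused whole if a number of a shift passes 0.05 or a number of a turn 0.15, either way. A call with a gripper value outside its range is refused whole. The fingers move at their own pace and stop on an object; FORCE is the grip in N (left out, the last holds). Time passes only in rows, so rows that do not move let the fingers close. It gives the time, the measured TCP pose, the force, the opening and the grip force at its end, in the units of the state.
- arm.read_state(): the state, without advancing time (a new reading comes with each control period).
- eyes.grab_frame(name): name is "side" or "top"; returns a dict with "pixels" (420x560x3 uint8, red, green, blue), "K" (3x3 intrinsics, pixels), "origin" and "rotation" of the camera in the world. Camera axes: x right, y down, z forward; pixel columns grow to the right and rows downward; lengths in m; the calibration is good to about 2 mm. A picture is of the moment at which its call begins. There is no depth.
- sign_off(): hands the job in; it is judged then, once.
The state is a dict: "time_s": time; "joints": joint angles; "joint_velocities": joint speeds; "joint_torque": joint torques, N m; "ee_pos": TCP position; "eef_rot": TCP orientation; "wrist_force": force on the tool from outside, world axes, zero at the start; "ft_torque": the same for the moment, N m; "finger_gap": finger opening in m; "grip_force": force on a finger pad.
Only numpy, scipy, OpenCV 4.12 (cv2) and the standard library are available. Lean on these libraries where they do the work, as an engineer would, in place of code of your own. Each camera call takes 0.05 s, during which the arm holds its last target. There are 200 camera calls.

## Working session

There is one attempt and no reset: what is moved stays moved. The work goes in short steps, Python scripts to look and compute and a shell command to move; the robot and the scene stay as the last step left them, time stands still between calls to the robot, and variables do not carry over. Pictures are saved under pics/ and viewed, at most 10 in all, crops included, and the job is handed in when it is done.

```bash
mkdir -p pics; cat > h.py <<'E'
import numpy as np, cv2
from bench import arm, eyes, sign_off
from scipy.spatial.transform import Rotation as R
def grab(n):
    f=eyes.grab_frame(n); np.savez(f'{n}.npz',**f); return f
def ray(f,u,v):
    d=np.array(f['rotation'])@np.linalg.inv(f['K'])@[u,v,1]; return np.array(f['origin']),d/np.linalg.norm(d)
def onz(f,u,v,z):
    o,d=ray(f,u,v); return o+d*(z-o[2])/d[2]
def tri(f,p,g,q):
    o,d=ray(f,*p);a,b=ray(g,*q); M=np.array([d,-b]).T; s=np.linalg.lstsq(M,a-o,rcond=None)[0]
    A=o+d*s[0];B=a+b*s[1]; return (A+B)/2,np.linalg.norm(A-B)
def proj(f,p):
    c=np.array(f['rotation']).T@(np.array(p)-f['origin']); q=np.array(f['K'])@c; return q[:2]/q[2]
E
python3 - <<'E'
from h import *
for n in('side','top'):
    f=grab(n); cv2.imwrite(f'pics/{n}0.png',f['pixels'][:,:,::-1]); print(n,f['origin'],np.round(f['rotation'],3).tolist(),f['K'][0])
s=arm.read_state(); print(s)
E
```

```text
side [ 0.37350066 -0.86091848  0.9153698 ] [-2.296, 0.221, -0.118] [442.37919916   0.         276.90981939]
top [0.27892319 0.00403169 1.57008355] [-2.15, 2.097, -0.188] [465.48406357   0.         279.26626835]
{'time_s': 0.1, 'joints': array([ 1.12189996e+00,  2.45771419e-01,  1.55889977e+00, -2.79108181e-06,
        1.33870366e+00, -1.74100967e-01]), 'joint_velocities': array([-0.00138113, -0.0004735 , -0.00348629, -0.00152098, -0.00012191,
       -0.00073998]), 'joint_torque': array([-1.27048861e-04, -4.30673540e+01, -3.27129185e+01, -1.93140345e-04,
        2.93194105e-03, -1.58835752e-05]), 'ee_pos': array([0.17615021, 0.62515098, 0.23026901]), 'eef_rot': array([-4.30215158e-01, -3.11144609e+00,  2.66558572e-03]), 'wrist_force': array([ 0.35740329, -1.17643562,  0.2002135 ]), 'ft_torque': array([0.01123423, 0.00468093, 0.03113255]), 'grip_force': 0.0, 'finger_gap': 0.08545823635804868}
```

View pics/side0.png

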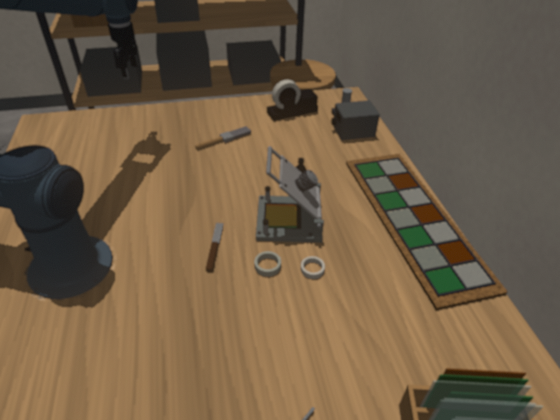

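View pics/top0.png

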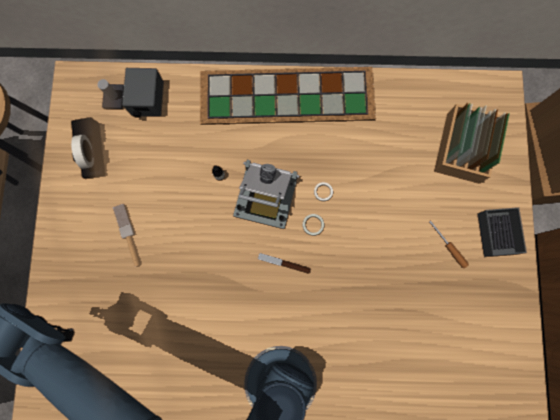

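Side: the press is at about (290,205), cover tilted up, handle bar at the upper left (270,150)-(300,165), cap near (308,180). Top: the press is at about (266,195), cap (268,172), glue (218,172), tapes (313,225) and (324,191), knife (285,263). The rotation is a rotation vector, so I'll fix the helper and zoom in.

```bash
sed -i "s/f=eyes.grab_frame(n);/f=dict(eyes.grab_frame(n)); f['rotation']=R.from_rotvec(f['rotation']).as_matrix();/" h.py
python3 - <<'E'
from h import *
f=grab('side');g=grab('top')
a=cv2.resize(f['pixels'][140:250,245:335],None,fx=5,fy=5,interpolation=2)
b=cv2.resize(g['pixels'][150:240,205:305],None,fx=5,fy=5,interpolation=2)
b=cv2.copyMakeBorder(b,0,100,0,0,0)
c=np.hstack([cv2.resize(a,(400,489)),np.pad(cv2.resize(b,(400,440)),((0,49),(0,0),(0,0)))])
cv2.imwrite('pics/z1.png',c[:,:,::-1]); print(c.shape)
print(f['rotation'],g['rotation'])
E
```

```text
(489, 800, 3)
[[ 0.9802995  -0.12163498  0.15562074]
 [-0.19701357 -0.65835636  0.7264658 ]
 [ 0.01409025 -0.74281346 -0.66935015]] [[ 0.0252511  -0.98318701  0.18084713]
 [-0.99967717 -0.02432446  0.00734021]
 [-0.00281779 -0.1809741  -0.98348383]]
```

View pics/z1.png

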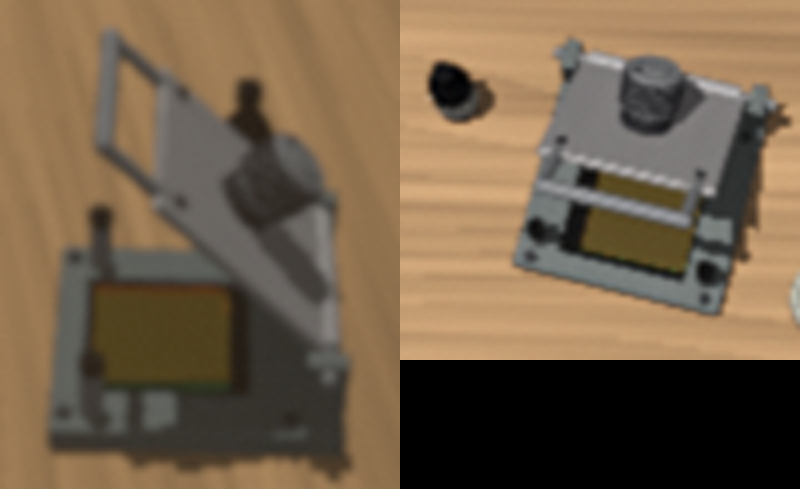

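The zoom (4.44x left, 4x right) shows the handle bar ends at side (110,35)/(104,148) and top (541,187)/(690,219). The hinge post tops are at top (570,48)/(762,98) and the cap is at top (652,93) and side (272,178).

```bash
python3 - <<'E'
from h import *
f=dict(np.load('side.npz'));g=dict(np.load('top.npz'))
S=lambda x,y:(245+x/4.444,140+y/4.444)
T=lambda x,y:(205+(x-400)/4,150+y/4)
P={}
for n,a,b in [('hL',(110,35),(541,187)),('hR',(104,148),(690,219)),('postL',(248,90),(570,48)),('postR',(330,360),(762,98)),('cap',(272,178),(652,93)),('stopL',(100,215),(537,228)),('stopR',(92,362),(708,270))]:
    P[n],e=tri(f,S(*a),g,T(*b)); print(n,P[n].round(4),round(e,4))
print('bL',onz(g,*T(517,262),.02),onz(f,*S(50,435),.02),'bR',onz(g,*T(718,305),.02))
print('glue',onz(g,*T(455,80),.1))
for a in('hL','hR'),('postL','postR'),('stopL','stopR'):
    d=P[a[0]]-P[a[1]]; print(a,np.linalg.norm(d),np.degrees(np.arctan2(-d[0],d[1])),(P[a[0]]+P[a[1]])/2)
# post tops with height known .078
q=[onz(g,*T(*p),.078) for p in((570,48),(762,98))];d=q[0]-q[1];print(np.linalg.norm(d),np.degrees(np.arctan2(-d[0],d[1])),(q[0]+q[1])/2)
E
```

```text
hL [0.5611 0.1305 0.22  ] 0.0032
hR [0.5382 0.0196 0.2202] 0.0002
postL [0.6633 0.117  0.18  ] 0.0285
postR [ 0.6685 -0.0356  0.0801] 0.001
cap [0.6501 0.0527 0.156 ] 0.0
stopL [0.5586 0.1473 0.0623] 0.0018
stopR [0.5271 0.0055 0.0641] 0.0024
bL [0.53593754 0.1669831  0.02      ] [ 0.49852621 -0.00958453  0.02      ] bR [ 0.50350446 -0.00352877  0.02      ]
glue [0.67179889 0.21556666 0.1       ]
('hL', 'hR') 0.11329486405594642 -11.690708515753256 [0.54965308 0.0750691  0.22009254]
('postL', 'postR') 0.1824362794020908 1.9452655747862533 [0.66593545 0.04071563 0.1300267 ]
('stopL', 'stopR') 0.14520057747130857 -12.54328120747733 [0.54283992 0.0763925  0.06320706]
0.16479825582914406 -13.641512229515286 [0.68798906 0.04451243 0.078     ]
```

```bash
cat >> h.py <<'E'
def delta(pos,ang):
    """tool-frame shift and turn to reach TCP pos, tool down, tool-y heading ang (deg, mod 180)"""
    s=arm.read_state(); M=R.from_rotvec(s['eef_rot'])
    best=None
    for a in(ang,ang+180):
        a=np.radians(a); y=[np.cos(a),np.sin(a),0]; z=[0,0,-1]; x=np.cross(y,z)
        w=(M.inv()*R.from_matrix(np.array([x,y,z]).T)).as_rotvec()
        print('shift',M.inv().apply(np.array(pos)-s['ee_pos']).round(4),'turn',w.round(3))
    print('t',s['time_s'],'p',s['ee_pos'].round(4),'q',s['joints'].round(3),'F',s['wrist_force'].round(2),'T',s['ft_torque'].round(2),'gap',round(s['finger_gap'],4),'grip',round(s['grip_force'],1))
E
python3 -c "
from h import *
delta([.5497,.0751,.31],-12.3)"
```

```text
shift [-0.5087 -0.4283 -0.079 ] turn [-1.000e-03  1.000e-03  1.511e+00]
shift [-0.5087 -0.4283 -0.079 ] turn [-1.000e-03 -1.000e-03 -1.631e+00]
t 0.2 p [0.1762 0.6253 0.2306] q [ 1.122  0.246  1.559 -0.     1.339 -0.174] F [-0.01 -1.   -0.31] T [-0.02 -0.07  0.04] gap 0.0854 grip 0.0
```

```bash
python3 -m handwheel '[{"dz":-0.02},{"dz":-0.02},{"dz":-0.02},{"dz":-0.02},{"dx":-0.032,"dy":-0.027},{"dx":-0.032,"dy":-0.027},{"dx":-0.032,"dy":-0.027},{"dx":-0.032,"dy":-0.027},{"dx":-0.032,"dy":-0.027},{"dx":-0.032,"dy":-0.027},{"dx":-0.032,"dy":-0.027},{"dx":-0.032,"dy":-0.027},{"dx":-0.032,"dy":-0.027},{"dx":-0.032,"dy":-0.027},{"dx":-0.032,"dy":-0.027},{"dx":-0.032,"dy":-0.027},{"dx":-0.032,"dy":-0.027},{"dx":-0.032,"dy":-0.027},{"dx":-0.032,"dy":-0.027}]' 20
python3 -m handwheel '[{"wz":0.1},{"wz":0.1},{"wz":0.1},{"wz":0.1},{"wz":0.1},{"wz":0.1},{"wz":0.1},{"wz":0.1},{"wz":0.1},{"wz":0.1},{"wz":0.1},{"wz":0.1},{"wz":0.1},{"wz":0.1},{"wz":0.11},{},{}]'
python3 -c "
from h import *
delta([.5497,.0751,.31],-12.3)"
```

```text
shift [-0.5087 -0.4283 -0.079 ] turn [-1.000e-03  1.000e-03  1.511e+00]
shift [-0.5087 -0.4283 -0.079 ] turn [-1.000e-03 -1.000e-03 -1.631e+00]
t 0.2 p [0.1762 0.6253 0.2306] q [ 1.122  0.246  1.559 -0.     1.339 -0.174] F [-0.01 -1.   -0.31] T [-0.02 -0.07  0.04] gap 0.0854 grip 0.0invalid input at $[0]: expected keys dx, dy, dz, wx, wy, wz, claw
invalid input at $[0]: expected keys dx, dy, dz, wx, wy, wz, claw
```

```bash
python3 -m handwheel '[{"dx":0,"dy":0,"dz":-0.04,"wx":0,"wy":0,"wz":0,"claw":-1},{"dx":0,"dy":0,"dz":-0.04,"wx":0,"wy":0,"wz":0,"claw":-1},{"dx":-0.04,"dy":-0.034,"dz":0,"wx":0,"wy":0,"wz":0,"claw":-1},{"dx":-0.04,"dy":-0.034,"dz":0,"wx":0,"wy":0,"wz":0,"claw":-1},{"dx":-0.04,"dy":-0.034,"dz":0,"wx":0,"wy":0,"wz":0,"claw":-1},{"dx":-0.04,"dy":-0.034,"dz":0,"wx":0,"wy":0,"wz":0,"claw":-1},{"dx":-0.04,"dy":-0.034,"dz":0,"wx":0,"wy":0,"wz":0,"claw":-1},{"dx":-0.04,"dy":-0.034,"dz":0,"wx":0,"wy":0,"wz":0,"claw":-1},{"dx":-0.04,"dy":-0.034,"dz":0,"wx":0,"wy":0,"wz":0,"claw":-1},{"dx":-0.04,"dy":-0.034,"dz":0,"wx":0,"wy":0,"wz":0,"claw":-1},{"dx":-0.04,"dy":-0.034,"dz":0,"wx":0,"wy":0,"wz":0,"claw":-1},{"dx":-0.04,"dy":-0.034,"dz":0,"wx":0,"wy":0,"wz":0,"claw":-1}]' 30
python3 -m handwheel '[{"dx":0,"dy":0,"dz":0,"wx":0,"wy":0,"wz":0.14,"claw":-1},{"dx":0,"dy":0,"dz":0,"wx":0,"wy":0,"wz":0.14,"claw":-1},{"dx":0,"dy":0,"dz":0,"wx":0,"wy":0,"wz":0.14,"claw":-1},{"dx":0,"dy":0,"dz":0,"wx":0,"wy":0,"wz":0.14,"claw":-1},{"dx":0,"dy":0,"dz":0,"wx":0,"wy":0,"wz":0.14,"claw":-1},{"dx":0,"dy":0,"dz":0,"wx":0,"wy":0,"wz":0.14,"claw":-1},{"dx":0,"dy":0,"dz":0,"wx":0,"wy":0,"wz":0.14,"claw":-1},{"dx":0,"dy":0,"dz":0,"wx":0,"wy":0,"wz":0.14,"claw":-1},{"dx":0,"dy":0,"dz":0,"wx":0,"wy":0,"wz":0.14,"claw":-1},{"dx":0,"dy":0,"dz":0,"wx":0,"wy":0,"wz":0.14,"claw":-1},{"dx":0,"dy":0,"dz":0,"wx":0,"wy":0,"wz":0,"claw":-1},{"dx":0,"dy":0,"dz":0,"wx":0,"wy":0,"wz":0,"claw":-1}]'
python3 -c "
from h import *
delta([.5497,.0751,.26],-12.3)"
```

```text
time_s: 1.4
ee_pos: [0.4558, 0.2087, 0.3113]
eef_rot: [0.43, 3.112, 0.0]
wrist_force: [0.9, 0.1, -0.2]
finger_gap: 0.0854
grip_force: 0.0
time_s: 2.6
ee_pos: [0.4551, 0.2105, 0.3112]
eef_rot: [-2.331, -2.106, 0.0]
wrist_force: [0.2, 0.1, 0.2]
finger_gap: 0.0854
grip_force: 0.0
shift [-0.1252  0.1078  0.0512] turn [-0.     0.     0.114]
shift [-0.1252  0.1078  0.0512] turn [-0.    -0.    -3.028]
t 2.6 p [0.4551 0.2105 0.3112] q [ 0.207 -0.17   1.839 -0.     1.472  0.308] F [0.18 0.09 0.22] T [-0.03 -0.01  0.02] gap 0.0854 grip 0.0
```

```bash
python3 -m handwheel '[{"dx":-0.031,"dy":0.027,"dz":0,"wx":0,"wy":0,"wz":0,"claw":-1},{"dx":-0.031,"dy":0.027,"dz":0,"wx":0,"wy":0,"wz":0,"claw":-1},{"dx":-0.031,"dy":0.027,"dz":0,"wx":0,"wy":0,"wz":0,"claw":-1},{"dx":-0.032,"dy":0.027,"dz":0,"wx":0,"wy":0,"wz":0,"claw":-1},{"dx":0,"dy":0,"dz":0,"wx":0,"wy":0,"wz":0.114,"claw":-1},{"dx":0,"dy":0,"dz":0.02,"wx":0,"wy":0,"wz":0,"claw":-0.6},{"dx":0,"dy":0,"dz":0.02,"wx":0,"wy":0,"wz":0,"claw":-0.6},{"dx":0,"dy":0,"dz":0.01,"wx":0,"wy":0,"wz":0,"claw":-0.6},{"dx":0,"dy":0,"dz":0,"wx":0,"wy":0,"wz":0,"claw":-0.6},{"dx":0,"dy":0,"dz":0,"wx":0,"wy":0,"wz":0,"claw":-0.6}]'
python3 - <<'E'
from h import *
delta([.5497,.0751,.201],-12.3)
f=grab('side');g=grab('top')
a=cv2.resize(f['pixels'][90:240,240:340],(400,600),interpolation=2)
b=cv2.resize(g['pixels'][130:280,205:305],(400,600),interpolation=2)
cv2.imwrite('pics/z2.png',np.hstack([a,b])[:,:,::-1])
E
```

```text
time_s: 3.6
ee_pos: [0.5499, 0.0751, 0.2619]
eef_rot: [2.449, 1.967, 0.001]
wrist_force: [-0.6, -0.0, 0.5]
finger_gap: 0.0682
grip_force: 0.0
shift [-0.0001 -0.0002  0.0609] turn [ 0.001 -0.    -0.002]
shift [-0.0001 -0.0002  0.0609] turn [-0.000e+00 -1.000e-03  3.139e+00]
t 3.6 p [0.5499 0.0751 0.2619] q [-0.069 -0.003  1.773 -0.     1.371  0.149] F [-0.6  -0.01  0.47] T [-0.02  0.02 -0.07] gap 0.0682 grip 0.0
```

View pics/z2.png

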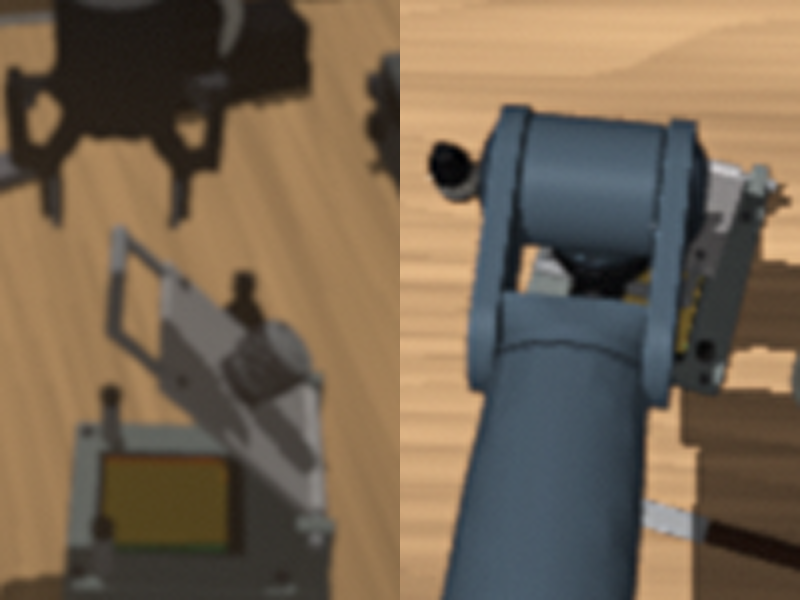

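The side view shows the fingertips at (55,225) and (178,225), which straddle the bar midpoint (116,281). Descend and pinch.

```bash
python3 -m handwheel '[{"dx":0,"dy":0,"dz":0.02,"wx":0,"wy":0,"wz":0,"claw":-0.6},{"dx":0,"dy":0,"dz":0.02,"wx":0,"wy":0,"wz":0,"claw":-0.6},{"dx":0,"dy":0,"dz":0.011,"wx":0,"wy":0,"wz":0,"claw":-0.6},{"dx":0,"dy":0,"dz":0.01,"wx":0,"wy":0,"wz":0,"claw":-0.6},{"dx":0,"dy":0,"dz":0,"wx":0,"wy":0,"wz":0,"claw":0},{"dx":0,"dy":0,"dz":0,"wx":0,"wy":0,"wz":0,"claw":0.3},{"dx":0,"dy":0,"dz":0,"wx":0,"wy":0,"wz":0,"claw":0.5},{"dx":0,"dy":0,"dz":0,"wx":0,"wy":0,"wz":0,"claw":0.7},{"dx":0,"dy":0,"dz":0,"wx":0,"wy":0,"wz":0,"claw":1},{"dx":0,"dy":0,"dz":0,"wx":0,"wy":0,"wz":0,"claw":1},{"dx":0,"dy":0,"dz":0,"wx":0,"wy":0,"wz":0,"claw":1},{"dx":0,"dy":0,"dz":0,"wx":0,"wy":0,"wz":0,"claw":1}]' 30
python3 - <<'E'
from h import *
delta([.5497,.0751,.201],-12.3)
E
```

```text
time_s: 4.9
ee_pos: [0.55, 0.075, 0.2009]
eef_rot: [2.449, 1.966, 0.001]
wrist_force: [1.2, 0.1, 4.0]
finger_gap: 0.0106
grip_force: 29.4
shift [-0.     -0.0004 -0.0001] turn [ 0.001 -0.    -0.003]
shift [-0.     -0.0004 -0.0001] turn [-0.000e+00 -2.000e-03  3.138e+00]
t 4.9 p [0.55   0.075  0.2009] q [-0.069  0.053  1.83   0.     1.258  0.149] F [1.25 0.06 3.97] T [ 0.11 -0.2   0.  ] gap 0.0106 grip 29.4
```

```bash
python3 -m handwheel '[{"dx":0,"dy":-0.0036,"dz":0.0036,"wx":0,"wy":0,"wz":0,"claw":1},{"dx":0,"dy":-0.0037,"dz":0.0036,"wx":0,"wy":0,"wz":0,"claw":1},{"dx":0,"dy":-0.0069,"dz":0.0075,"wx":0,"wy":0,"wz":0,"claw":1},{"dx":0,"dy":-0.0066,"dz":0.0079,"wx":0,"wy":0,"wz":0,"claw":1},{"dx":0,"dy":-0.0062,"dz":0.0082,"wx":0,"wy":0,"wz":0,"claw":1},{"dx":0,"dy":-0.0057,"dz":0.0085,"wx":0,"wy":0,"wz":0,"claw":1},{"dx":0,"dy":0,"dz":0,"wx":0,"wy":0,"wz":0,"claw":1}]'
python3 - <<'E'
from h import *
delta([.4864,.0904,.051],-12.3)
E
```

```text
time_s: 5.6
ee_pos: [0.516, 0.0827, 0.1584]
eef_rot: [-2.448, -1.965, 0.002]
wrist_force: [4.3, 2.5, -7.1]
finger_gap: 0.0108
grip_force: 29.2
shift [ 0.0011 -0.0302  0.1075] turn [-0.003 -0.    -0.003]
shift [ 0.0011 -0.0302  0.1075] turn [-1.000e-03  4.000e-03  3.138e+00]
t 5.6 p [0.516  0.0827 0.1584] q [-5.900e-02  2.800e-02  1.939e+00  1.000e-03  1.177e+00  1.590e-01] F [ 4.3   2.53 -7.14] T [ 0.36 -1.07  0.  ] gap 0.0108 grip 29.2
```

```bash
python3 -m handwheel '[{"dx":0,"dy":-0.0025,"dz":0.0045,"wx":0,"wy":0,"wz":0,"claw":1},{"dx":0,"dy":-0.0049,"dz":0.009,"wx":0,"wy":0,"wz":0,"claw":1},{"dx":0,"dy":-0.0044,"dz":0.0093,"wx":0,"wy":0,"wz":0,"claw":1},{"dx":0,"dy":-0.0039,"dz":0.0095,"wx":0,"wy":0,"wz":0,"claw":1},{"dx":0,"dy":-0.0035,"dz":0.0096,"wx":0,"wy":0,"wz":0,"claw":1},{"dx":0,"dy":-0.003,"dz":0.0098,"wx":0,"wy":0,"wz":0,"claw":1},{"dx":0,"dy":0,"dz":0,"wx":0,"wy":0,"wz":0,"claw":1},{"dx":0,"dy":0,"dz":0,"wx":0,"wy":0,"wz":0,"claw":1}]'
python3 - <<'E'
from h import *
delta([.4864,.0904,.051],-12.3)
E
```

```text
time_s: 6.4
ee_pos: [0.4946, 0.0874, 0.1068]
eef_rot: [-2.448, -1.965, 0.002]
wrist_force: [3.8, 6.2, -6.7]
finger_gap: 0.0108
grip_force: 30.1
shift [ 0.0011 -0.0085  0.0558] turn [-0.003 -0.001 -0.003]
shift [ 0.0011 -0.0085  0.0558] turn [-1.000e-03  4.000e-03  3.138e+00]
t 6.4 p [0.4946 0.0874 0.1068] q [-5.200e-02  5.600e-02  2.017e+00  1.000e-03  1.071e+00  1.660e-01] F [ 3.76  6.25 -6.69] T [ 0.83 -0.78 -0.06] gap 0.0108 grip 30.1
```

```bash
python3 -m handwheel '[{"dx":0,"dy":-0.0013,"dz":0.005,"wx":0,"wy":0,"wz":0,"claw":1},{"dx":0,"dy":-0.0024,"dz":0.01,"wx":0,"wy":0,"wz":0,"claw":1},{"dx":0,"dy":-0.0019,"dz":0.01,"wx":0,"wy":0,"wz":0,"claw":1},{"dx":0,"dy":-0.0014,"dz":0.01,"wx":0,"wy":0,"wz":0,"claw":1},{"dx":0,"dy":-0.0005,"dz":0.005,"wx":0,"wy":0,"wz":0,"claw":1},{"dx":0,"dy":-0.0004,"dz":0.005,"wx":0,"wy":0,"wz":0,"claw":1},{"dx":0,"dy":0,"dz":0,"wx":0,"wy":0,"wz":0,"claw":1},{"dx":0,"dy":0,"dz":0,"wx":0,"wy":0,"wz":0,"claw":1}]'
python3 - <<'E'
from h import *
delta([.4864,.0904,.051],-12.3)
E
```

```text
time_s: 7.2
ee_pos: [0.4875, 0.0889, 0.0626]
eef_rot: [-2.449, -1.966, 0.001]
wrist_force: [2.7, 5.7, -4.8]
finger_gap: 0.0106
grip_force: 31.1
shift [ 0.0012 -0.0014  0.0116] turn [-0.001 -0.    -0.004]
shift [ 0.0012 -0.0014  0.0116] turn [-1.000e-03  2.000e-03  3.138e+00]
t 7.2 p [0.4875 0.0889 0.0626] q [-4.900e-02  1.170e-01  2.049e+00  1.000e-03  9.770e-01  1.690e-01] F [ 2.68  5.7  -4.84] T [ 0.83 -0.69 -0.08] gap 0.0106 grip 31.1
```

```bash
python3 -m handwheel '[{"dx":0,"dy":0,"dz":0.003,"wx":0,"wy":0,"wz":0,"claw":1},{"dx":0,"dy":0,"dz":0.003,"wx":0,"wy":0,"wz":0,"claw":1},{"dx":0,"dy":0,"dz":0.002,"wx":0,"wy":0,"wz":0,"claw":1},{"dx":0,"dy":0,"dz":0.002,"wx":0,"wy":0,"wz":0,"claw":1},{"dx":0,"dy":0,"dz":0,"wx":0,"wy":0,"wz":0,"claw":1}]' | grep -E 'pos|wrist'
python3 -m handwheel '[{"dx":0,"dy":0,"dz":0.001,"wx":0,"wy":0,"wz":0,"claw":1},{"dx":0,"dy":0,"dz":0.001,"wx":0,"wy":0,"wz":0,"claw":1},{"dx":0,"dy":0,"dz":0,"wx":0,"wy":0,"wz":0,"claw":1}]'| grep -E 'pos|wrist'
python3 -m handwheel '[{"dx":0,"dy":0,"dz":0.001,"wx":0,"wy":0,"wz":0,"claw":1},{"dx":0,"dy":0,"dz":0.001,"wx":0,"wy":0,"wz":0,"claw":1},{"dx":0,"dy":0,"dz":0,"wx":0,"wy":0,"wz":0,"claw":1}]'| grep -E 'pos|wrist'
```

```text
ee_pos: [0.4871, 0.089, 0.0528]
wrist_force: [1.1, 5.5, -1.3]
ee_pos: [0.4872, 0.089, 0.051]
wrist_force: [-0.7, 5.8, 1.6]
ee_pos: [0.4871, 0.089, 0.0493]
wrist_force: [-1.5, 5.1, 4.9]
```

```bash
python3 -m handwheel '[{"dx":0,"dy":0,"dz":0.001,"wx":0,"wy":0,"wz":0,"claw":1},{"dx":0,"dy":0,"dz":0.001,"wx":0,"wy":0,"wz":0,"claw":1},{"dx":0,"dy":0,"dz":0,"wx":0,"wy":0,"wz":0,"claw":1}]' | grep -E 'pos|wrist'
python3 -m handwheel '[{"dx":0,"dy":0,"dz":0.001,"wx":0,"wy":0,"wz":0,"claw":1},{"dx":0,"dy":0,"dz":0.001,"wx":0,"wy":0,"wz":0,"claw":1},{"dx":0,"dy":0,"dz":0,"wx":0,"wy":0,"wz":0,"claw":1}]'| grep -E 'pos|wrist'
python3 - <<'E'
from h import *
f=grab('side');g=grab('top')
a=cv2.resize(f['pixels'][120:245,240:340],(480,600),interpolation=2)
cv2.imwrite('pics/z3.png',a[:,:,::-1])
E
```

```text
ee_pos: [0.4872, 0.089, 0.0491]
wrist_force: [-9.9, 5.9, 21.1]
ee_pos: [0.4872, 0.0891, 0.0488]
wrist_force: [-18.0, 5.5, 35.8]
```

View pics/z3.png

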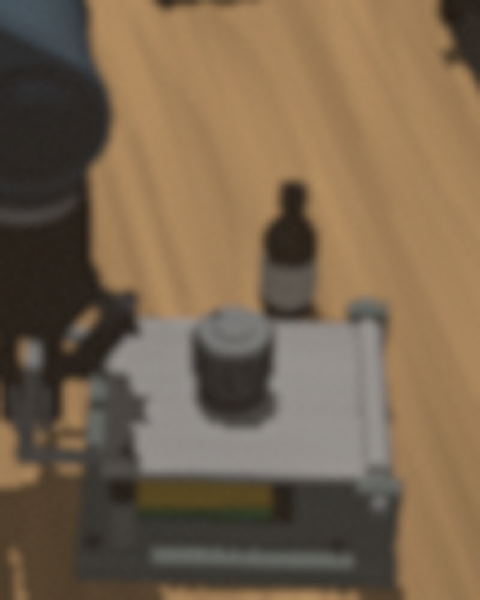

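The picture shows the cover level on its posts, with the cap at about (232,355). The hard force rise at z=0.049 agrees. Now I'll relax the push and release.

```bash
python3 -m handwheel '[{"dx":0,"dy":0,"dz":-0.001,"wx":0,"wy":0,"wz":0,"claw":1},{"dx":0,"dy":0,"dz":-0.001,"wx":0,"wy":0,"wz":0,"claw":1},{"dx":0,"dy":0,"dz":-0.001,"wx":0,"wy":0,"wz":0,"claw":1},{"dx":0,"dy":0,"dz":0,"wx":0,"wy":0,"wz":0,"claw":1}]' | grep -E 'pos|wrist'
python3 -m handwheel '[{"dx":0,"dy":0,"dz":0,"wx":0,"wy":0,"wz":0,"claw":0.4},{"dx":0,"dy":0,"dz":0,"wx":0,"wy":0,"wz":0,"claw":0.2},{"dx":0,"dy":0,"dz":0,"wx":0,"wy":0,"wz":0,"claw":0.2},{"dx":0,"dy":0,"dz":0,"wx":0,"wy":0,"wz":0,"claw":0.2},{"dx":0,"dy":0,"dz":0,"wx":0,"wy":0,"wz":0,"claw":0.2}]'| grep -E 'pos|wrist|gap'
```

```text
ee_pos: [0.4871, 0.0891, 0.049]
wrist_force: [-4.1, 5.8, 10.0]
ee_pos: [0.4882, 0.0884, 0.049]
wrist_force: [0.3, 0.7, 0.4]
finger_gap: 0.0344
```

```bash
python3 -m handwheel '[{"dx":0,"dy":0,"dz":-0.01,"wx":0,"wy":0,"wz":0,"claw":0.2},{"dx":0,"dy":0,"dz":-0.03,"wx":0,"wy":0,"wz":0,"claw":0.2},{"dx":0,"dy":0,"dz":-0.04,"wx":0,"wy":0,"wz":0,"claw":0.2},{"dx":0,"dy":0,"dz":-0.04,"wx":0,"wy":0,"wz":0,"claw":0},{"dx":0,"dy":0,"dz":-0.04,"wx":0,"wy":0,"wz":0,"claw":-1},{"dx":0,"dy":0,"dz":-0.04,"wx":0,"wy":0,"wz":0,"claw":-1},{"dx":0,"dy":0,"dz":0,"wx":0,"wy":0,"wz":0,"claw":-1}]' | grep -E 'pos|wrist'
python3 -m handwheel '[{"dx":0,"dy":0,"dz":0,"wx":0,"wy":0,"wz":-0.14,"claw":-1},{"dx":0,"dy":0,"dz":0,"wx":0,"wy":0,"wz":-0.14,"claw":-1},{"dx":0,"dy":0,"dz":0,"wx":0,"wy":0,"wz":-0.14,"claw":-1},{"dx":0,"dy":0,"dz":0,"wx":0,"wy":0,"wz":-0.14,"claw":-1},{"dx":0,"dy":0,"dz":0,"wx":0,"wy":0,"wz":-0.14,"claw":-1},{"dx":0,"dy":0,"dz":0,"wx":0,"wy":0,"wz":-0.14,"claw":-1},{"dx":0,"dy":0,"dz":0,"wx":0,"wy":0,"wz":-0.14,"claw":-1},{"dx":0,"dy":0,"dz":0,"wx":0,"wy":0,"wz":-0.14,"claw":-1},{"dx":0,"dy":0,"dz":0,"wx":0,"wy":0,"wz":-0.14,"claw":-1},{"dx":0,"dy":0,"dz":0,"wx":0,"wy":0,"wz":-0.14,"claw":-1},{"dx":0,"dy":0,"dz":0,"wx":0,"wy":0,"wz":-0.14,"claw":-1},{"dx":0,"dy":0,"dz":0,"wx":0,"wy":0,"wz":-0.14,"claw":-1},{"dx":0,"dy":0,"dz":0,"wx":0,"wy":0,"wz":-0.14,"claw":-1},{"dx":0,"dy":0,"dz":0,"wx":0,"wy":0,"wz":-0.14,"claw":-1},{"dx":0,"dy":0,"dz":0,"wx":0,"wy":0,"wz":-0.14,"claw":-1},{"dx":0,"dy":0,"dz":0,"wx":0,"wy":0,"wz":-0.14,"claw":-1},{"dx":0,"dy":0,"dz":0,"wx":0,"wy":0,"wz":0,"claw":-1}]' | grep -E 'pos|wrist'
python3 - <<'E'
from h import *
delta([.6044,.0634,.2],-12.3)
f=grab('side');g=grab('top')
a=cv2.resize(f['pixels'][150:250,250:340],(450,500),interpolation=2)
b=cv2.resize(g['pixels'][150:250,230:300],(350,500),interpolation=2)
cv2.imwrite('pics/z4.png',np.hstack([a,b])[:,:,::-1])
print(proj(f,[.6044,.0634,.122]),proj(g,[.6044,.0634,.122]))
E
```

```text
ee_pos: [0.4917, 0.0885, 0.2571]
wrist_force: [0.4, 0.4, 0.4]
ee_pos: [0.4881, 0.0886, 0.2492]
wrist_force: [-0.3, -0.2, -0.5]
shift [-0.0937 -0.0734  0.0492] turn [-0.    -0.     2.236]
shift [-0.0937 -0.0734  0.0492] turn [ 0.    -0.    -0.905]
t 12.3 p [0.4881 0.0886 0.2492] q [-0.049 -0.14   1.925 -0.     1.357 -2.071] F [-0.34 -0.19 -0.51] T [-0.01 -0.01  0.02] gap 0.0852 grip 0.0
[288.72189779 189.02573136] [264.50280187 189.79981947]
```

View pics/z4.png

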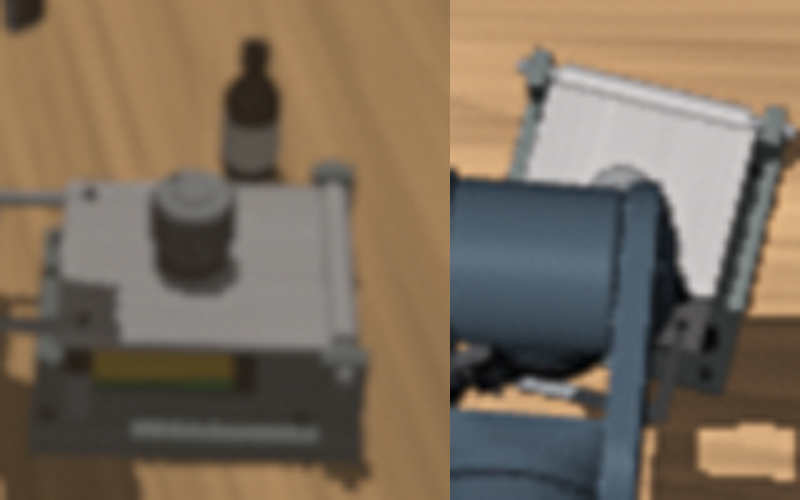

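The cap top centre is at side pixel (288.8,188.6), against a predicted (288.7,189.0), so the position is confirmed. Move over it.

```bash
python3 -m handwheel '[{"dx":-0.0234,"dy":-0.0184,"dz":0,"wx":0,"wy":0,"wz":0,"claw":-1},{"dx":-0.0234,"dy":-0.0184,"dz":0,"wx":0,"wy":0,"wz":0,"claw":-1},{"dx":-0.0234,"dy":-0.0184,"dz":0,"wx":0,"wy":0,"wz":0,"claw":-1},{"dx":-0.0235,"dy":-0.0183,"dz":0,"wx":0,"wy":0,"wz":0,"claw":-1},{"dx":0,"dy":0,"dz":0.03,"wx":0,"wy":0,"wz":0,"claw":-1},{"dx":0,"dy":0,"dz":0.03,"wx":0,"wy":0,"wz":0,"claw":-1},{"dx":0,"dy":0,"dz":0.03,"wx":0,"wy":0,"wz":0,"claw":-1},{"dx":0,"dy":0,"dz":0,"wx":0,"wy":0,"wz":0,"claw":-1},{"dx":0,"dy":0,"dz":0,"wx":0,"wy":0,"wz":0,"claw":-1}]' | grep -E 'pos|wrist'
python3 - <<'E'
from h import *
delta([.6044,.0634,.088],-12.3)
E
```

```text
ee_pos: [0.6047, 0.0633, 0.1595]
wrist_force: [0.3, 0.5, 0.3]
shift [0.0002 0.0001 0.0715] turn [-0.000e+00 -1.000e-03  2.236e+00]
shift [0.0002 0.0001 0.0715] turn [ 0.    -0.    -0.906]
t 13.3 p [0.6047 0.0633 0.1595] q [-0.082  0.222  1.723 -0.     1.198 -2.103] F [0.33 0.54 0.33] T [ 0.06 -0.04 -0.01] gap 0.0853 grip 0.0
```

```bash
python3 -m handwheel '[{"dx":0,"dy":0,"dz":0.02,"wx":0,"wy":0,"wz":0,"claw":-1},{"dx":0,"dy":0,"dz":0.02,"wx":0,"wy":0,"wz":0,"claw":-1},{"dx":0,"dy":0,"dz":0.02,"wx":0,"wy":0,"wz":0,"claw":-1},{"dx":0,"dy":0,"dz":0.0115,"wx":0,"wy":0,"wz":0,"claw":-1},{"dx":0,"dy":0,"dz":0,"wx":0,"wy":0,"wz":0,"claw":-1}]' | grep -E 'pos|wrist'
python3 -m handwheel '[{"dx":0,"dy":0,"dz":0,"wx":0,"wy":0,"wz":0,"claw":-0.6},{"dx":0,"dy":0,"dz":0,"wx":0,"wy":0,"wz":0,"claw":-0.3},{"dx":0,"dy":0,"dz":0,"wx":0,"wy":0,"wz":0,"claw":-0.1},{"dx":0,"dy":0,"dz":0,"wx":0,"wy":0,"wz":0,"claw":0.2},{"dx":0,"dy":0,"dz":0,"wx":0,"wy":0,"wz":0,"claw":0.5},{"dx":0,"dy":0,"dz":0,"wx":0,"wy":0,"wz":0,"claw":1},{"dx":0,"dy":0,"dz":0,"wx":0,"wy":0,"wz":0,"claw":1},{"dx":0,"dy":0,"dz":0,"wx":0,"wy":0,"wz":0,"claw":1}]' 50 | grep -E 'pos|wrist'
python3 - <<'E'
from h import *
delta([.6044,.0634,.088],-12.3)
E
```

```text
ee_pos: [0.6046, 0.0634, 0.0878]
wrist_force: [-0.3, -0.3, 0.1]
ee_pos: [0.6044, 0.0663, 0.0904]
wrist_force: [-7.9, 11.1, 10.6]
shift [ 0.0013 -0.0026  0.0024] turn [ 0.004 -0.005  2.236]
shift [ 0.0013 -0.0026  0.0024] turn [ 0.004  0.004 -0.905]
t 14.6 p [0.6044 0.0663 0.0904] q [-0.079  0.311  1.755  0.006  1.077 -2.104] F [-7.9  11.13 10.63] T [ 1.75  1.23 -0.09] gap 0.0471 grip 49.3
```

```bash
python3 -m handwheel '[{"dx":-0.0013,"dy":0.0026,"dz":-0.0024,"wx":0,"wy":0,"wz":0,"claw":1},{"dx":0,"dy":0,"dz":0,"wx":0,"wy":0,"wz":0,"claw":1},{"dx":0,"dy":0,"dz":0,"wx":0,"wy":0,"wz":0,"claw":1}]' | grep -E 'pos|wrist'
python3 - <<'E'
from h import *
delta([.6044,.0634,.088],-12.3)
E
```

```text
ee_pos: [0.6044, 0.0665, 0.0905]
wrist_force: [-4.0, 1.1, 2.4]
shift [ 0.0013 -0.0028  0.0025] turn [-0.000e+00 -2.000e-03  2.236e+00]
shift [ 0.0013 -0.0028  0.0025] turn [ 0.001 -0.    -0.905]
t 14.9 p [0.6044 0.0665 0.0905] q [-7.700e-02  3.110e-01  1.754e+00  1.000e-03  1.077e+00 -2.099e+00] F [-4.02  1.12  2.37] T [ 0.46  0.79 -0.04] gap 0.0465 grip 54.0
```

```bash
python3 -m handwheel '[{"dx":0,"dy":0,"dz":0.00006,"wx":0,"wy":0,"wz":0.1,"claw":1},{"dx":0,"dy":0,"dz":0.00006,"wx":0,"wy":0,"wz":0.1,"claw":1},{"dx":0,"dy":0,"dz":0.00006,"wx":0,"wy":0,"wz":0.1,"claw":1},{"dx":0,"dy":0,"dz":0.00006,"wx":0,"wy":0,"wz":0.1,"claw":1},{"dx":0,"dy":0,"dz":0.00006,"wx":0,"wy":0,"wz":0.1,"claw":1},{"dx":0,"dy":0,"dz":0.00006,"wx":0,"wy":0,"wz":0.1,"claw":1},{"dx":0,"dy":0,"dz":0.00006,"wx":0,"wy":0,"wz":0.1,"claw":1},{"dx":0,"dy":0,"dz":0.00006,"wx":0,"wy":0,"wz":0.1,"claw":1},{"dx":0,"dy":0,"dz":0,"wx":0,"wy":0,"wz":0,"claw":1}]' | grep -E 'pos|wrist'
python3 - <<'E'
from h import *
delta([.6044,.0634,.088],-12.3)
E
```

```text
ee_pos: [0.6044, 0.0671, 0.09]
wrist_force: [-4.6, 3.1, 3.3]
shift [-0.0013 -0.0035  0.002 ] turn [ 0.    -0.003  1.435]
shift [-0.0013 -0.0035  0.002 ] turn [ 0.003  0.    -1.707]
t 15.8 p [0.6044 0.0671 0.09  ] q [-0.076  0.312  1.754  0.002  1.076 -1.297] F [-4.64  3.13  3.29] T [ 0.81  0.6  -0.1 ] gap 0.0467 grip 54.1
```

```bash
cat > st.py <<'E'
from h import *
s=arm.read_state(); M=R.from_rotvec(s['eef_rot']).as_matrix()
print('t',s['time_s'],'head',round(np.degrees(np.arctan2(M[1,1],M[0,1])),2),'p',s['ee_pos'].round(4),'F',s['wrist_force'].round(1),'T',s['ft_torque'].round(3),'j6',round(s['joints'][5],3),'grip',round(s['grip_force'],1),'gap',round(s['finger_gap'],4))
E
python3 -m handwheel '[{"dx":0,"dy":0,"dz":0.00006,"wx":0,"wy":0,"wz":0.1,"claw":1},{"dx":0,"dy":0,"dz":0.00006,"wx":0,"wy":0,"wz":0.1,"claw":1},{"dx":0,"dy":0,"dz":0.00006,"wx":0,"wy":0,"wz":0.1,"claw":1},{"dx":0,"dy":0,"dz":0.00006,"wx":0,"wy":0,"wz":0.1,"claw":1},{"dx":0,"dy":0,"dz":0.00006,"wx":0,"wy":0,"wz":0.1,"claw":1},{"dx":0,"dy":0,"dz":0.00006,"wx":0,"wy":0,"wz":0.1,"claw":1},{"dx":0,"dy":0,"dz":0,"wx":0,"wy":0,"wz":0,"claw":1}]' >/dev/null; python3 st.py
python3 -m handwheel '[{"dx":0,"dy":0,"dz":0.00006,"wx":0,"wy":0,"wz":0.1,"claw":1},{"dx":0,"dy":0,"dz":0.00006,"wx":0,"wy":0,"wz":0.1,"claw":1},{"dx":0,"dy":0,"dz":0,"wx":0,"wy":0,"wz":0,"claw":1}]' >/dev/null; python3 st.py
python3 -m handwheel '[{"dx":0,"dy":0,"dz":0.00006,"wx":0,"wy":0,"wz":0.1,"claw":1},{"dx":0,"dy":0,"dz":0.00006,"wx":0,"wy":0,"wz":0.1,"claw":1},{"dx":0,"dy":0,"dz":0,"wx":0,"wy":0,"wz":0,"claw":1}]' >/dev/null; python3 st.py
```

```text
t 16.5 head 35.52 p [0.6047 0.0675 0.0897] F [-3.6  5.   1.2] T [ 0.964  0.338 -0.019] j6 -0.697 grip 54.0 gap 0.0469
t 16.8 head 24.06 p [0.6049 0.0676 0.0895] F [-3.7  5.8  0.6] T [ 0.936  0.171 -0.062] j6 -0.497 grip 53.9 gap 0.0466
t 17.1 head 12.59 p [0.6051 0.0676 0.0894] F [-1.9  6.   0.4] T [ 1.009  0.072 -0.127] j6 -0.297 grip 53.9 gap 0.0471
```

```bash

python3 -m handwheel '[{"dx":0,"dy":0,"dz":0.00006,"wx":0,"wy":0,"wz":0.1,"claw":1},{"dx":0,"dy":0,"dz":0.00006,"wx":0,"wy":0,"wz":0.1,"claw":1},{"dx":0,"dy":0,"dz":0,"wx":0,"wy":0,"wz":0,"claw":1}]' >/dev/null; python3 st.py
python3 -m handwheel '[{"dx":0,"dy":0,"dz":0.00006,"wx":0,"wy":0,"wz":0.1,"claw":1},{"dx":0,"dy":0,"dz":0.00006,"wx":0,"wy":0,"wz":0.1,"claw":1},{"dx":0,"dy":0,"dz":0,"wx":0,"wy":0,"wz":0,"claw":1}]' >/dev/null; python3 st.py
python3 -m handwheel '[{"dx":0,"dy":0,"dz":0.00006,"wx":0,"wy":0,"wz":0.1,"claw":1},{"dx":0,"dy":0,"dz":0,"wx":0,"wy":0,"wz":0,"claw":1}]' >/dev/null; python3 st.py
```

```text
t 17.4 head 1.14 p [0.6052 0.0676 0.0893] F [-0.9  6.6  0.2] T [ 0.892 -0.05  -0.032] j6 -0.097 grip 53.8 gap 0.0468
t 17.7 head -10.32 p [0.6054 0.0676 0.0892] F [-0.1  6.8 -1.2] T [ 0.857 -0.108 -0.008] j6 0.103 grip 53.8 gap 0.0468
t 17.9 head -16.05 p [0.6055 0.0675 0.0891] F [ 0.1  6.3 -1.4] T [ 0.849 -0.164 -0.089] j6 0.203 grip 53.7 gap 0.0467
```

```bash

python3 -m handwheel '[{"dx":0,"dy":0,"dz":0.00006,"wx":0,"wy":0,"wz":0.1,"claw":1},{"dx":0,"dy":0,"dz":0.00006,"wx":0,"wy":0,"wz":0.1,"claw":1},{"dx":0,"dy":0,"dz":0,"wx":0,"wy":0,"wz":0,"claw":1}]' >/dev/null; python3 st.py
python3 -m handwheel '[{"dx":0,"dy":0,"dz":0.00006,"wx":0,"wy":0,"wz":0.1,"claw":1},{"dx":0,"dy":0,"dz":0,"wx":0,"wy":0,"wz":0,"claw":1}]' >/dev/null; python3 st.py
python3 -m handwheel '[{"dx":0,"dy":0,"dz":0.00006,"wx":0,"wy":0,"wz":0.1,"claw":1},{"dx":0,"dy":0,"dz":0,"wx":0,"wy":0,"wz":0,"claw":1}]' >/dev/null; python3 st.py
```

```text
t 18.2 head -27.51 p [0.6056 0.0674 0.089 ] F [ 0.7  6.1 -1.3] T [ 0.789 -0.33  -0.085] j6 0.403 grip 53.7 gap 0.0468
t 18.4 head -33.23 p [0.6057 0.0674 0.0889] F [ 0.9  6.2 -2.1] T [ 0.752 -0.23  -0.118] j6 0.503 grip 53.6 gap 0.047
t 18.6 head -38.61 p [0.6055 0.067  0.0889] F [0.9 4.4 0. ] T [ 0.604 -0.162  1.331] j6 0.598 grip 53.7 gap 0.0467
```

The stop is reached: the moment jumped to 1.3 N m at 2.7 rad of turning. Now back off a quarter turn to a heading of about 51.4°.

```bash

python3 -m handwheel '[{"dx":0,"dy":0,"dz":-0.00006,"wx":0,"wy":0,"wz":-0.1,"claw":1},{"dx":0,"dy":0,"dz":-0.00006,"wx":0,"wy":0,"wz":-0.1,"claw":1},{"dx":0,"dy":0,"dz":-0.00006,"wx":0,"wy":0,"wz":-0.1,"claw":1},{"dx":0,"dy":0,"dz":-0.00006,"wx":0,"wy":0,"wz":-0.1,"claw":1},{"dx":0,"dy":0,"dz":-0.00006,"wx":0,"wy":0,"wz":-0.1,"claw":1},{"dx":0,"dy":0,"dz":-0.00006,"wx":0,"wy":0,"wz":-0.1,"claw":1},{"dx":0,"dy":0,"dz":-0.00006,"wx":0,"wy":0,"wz":-0.1,"claw":1},{"dx":0,"dy":0,"dz":-0.00006,"wx":0,"wy":0,"wz":-0.1,"claw":1},{"dx":0,"dy":0,"dz":-0.00006,"wx":0,"wy":0,"wz":-0.1,"claw":1},{"dx":0,"dy":0,"dz":-0.00006,"wx":0,"wy":0,"wz":-0.1,"claw":1},{"dx":0,"dy":0,"dz":-0.00006,"wx":0,"wy":0,"wz":-0.1,"claw":1},{"dx":0,"dy":0,"dz":-0.00006,"wx":0,"wy":0,"wz":-0.1,"claw":1},{"dx":0,"dy":0,"dz":-0.00006,"wx":0,"wy":0,"wz":-0.1,"claw":1},{"dx":0,"dy":0,"dz":-0.00006,"wx":0,"wy":0,"wz":-0.1,"claw":1},{"dx":0,"dy":0,"dz":-0.00006,"wx":0,"wy":0,"wz":-0.1,"claw":1},{"dx":0,"dy":0,"dz":0,"wx":0,"wy":0,"wz":-0.077,"claw":1},{"dx":0,"dy":0,"dz":0,"wx":0,"wy":0,"wz":0,"claw":1},{"dx":0,"dy":0,"dz":0,"wx":0,"wy":0,"wz":0,"claw":1}]' >/dev/null; python3 st.py
python3 - <<'E'
from h import *
f=grab('side')
cv2.imwrite('pics/z5.png',cv2.resize(f['pixels'][110:260,230:350],(480,600),interpolation=2)[:,:,::-1])
E
```

```text
t 20.4 head 51.54 p [0.6049 0.0671 0.0898] F [-2.4  4.3  0.7] T [0.765 0.2   0.054] j6 -0.977 grip 54.0 gap 0.0468
```

View pics/z5.png

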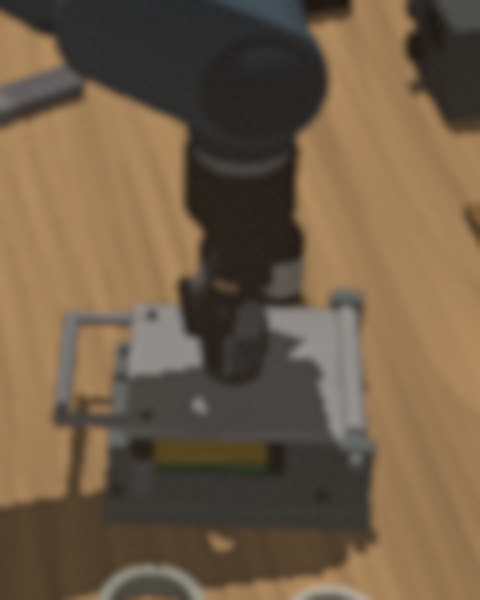

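The picture shows the cover level and the gripper holding the cap at about (235,345). The cap was turned back 90.1° from the stop, and the forces are small.

```bash
python3 -c "
from h import *
print(sign_off())"
```

```text
the job is handed in; nothing more can be done
None
```

The cover is down on its stop posts, and the cap was screwed down to its stop and backed off a quarter turn; the gripper still holds it, and I handed the job in at about 20 s.

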